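# Move a live inverted-pendulum vibration sensor to the other cradle

## Task

Take the vibration sensor by its black handle, lift it well clear of its cradle and balance its tall swinging mast upright, keeping it upright in the air for at least six seconds without a break; then seat the sensor fully home in the empty cradle and let go. The mast must never tip far over nor be touched by the robot, and the other things on the bench are left alone.

Things in the scene. Friction and masses are not known exactly. Their poses are not given: they have to be found in the camera images.
- sensor: Sensor's carrying frame, 260 (x) x 152 (y) mm, about 0.55 kg (+-12 %), loose; at the start it sits in home_cradle. Origin: centre of the underside of its two rails; z up, +x from handle to mast, away from the robot (yaw within 0.2 rad). White box, 110 wide, top at z = 45, below the handle. Mast bearings on two posts 30 wide, 145 high at x = 26 and 122. Mass centre 55 mm to +x of the handle.
- handle (a point): Middle of the black rubber handle: bar of 24 x 24 mm section, 96 long, lying along the sensor's y, 25 mm free below it, 80 mm between its two legs; at (-60, 0, 82) mm in the sensor's frame, near the height of the whole mass centre, 48 mm lower than the hinge line. Axes as the sensor's. Grip it across, fingers closing along the sensor's x, firmly (100 N).
- hinge (a point): Hinge point of the mast, at (65, 0, 130) mm in the sensor's frame; hinge line along the sensor's x. Axes as the sensor's. The mast is free of friction (damping 0.0006 N m s/rad), but a weak spring, 0.021 N m/rad, pulls it towards square with the frame: tilt the frame about x and the mast is pushed the same way; this, more than sideways acceleration, is how to steer it.
- mast (a joint): Angle of the mast to the frame, rad, right-handed about the sensor's x (positive: head leans to the sensor's -y); 0 = square to the frame, stops at +-0.8. The mast is top-heavy: gravity moment 0.042 N m per rad of lean from vertical, inertia about the hinge 0.0043 kg m2 (both +-12 % together). Out of the cradle it falls over by itself, time constant about 0.45 s.
- column: The mast itself, turning in the hinge: origin on the hinge, z its long axis (upright = vertical). 0.32 kg (+-12 %), centre of mass 13 mm above the hinge. Thin stem, aluminium head of radius 22 from 140 to 180 mm above the hinge, brass weight of radius 17 from 85 to 111 mm below it. Not to be touched by the robot.
- home_cradle: Fixed grey cradle where the sensor sits at the start: plate 300 x 210 x 8 mm, origin under its centre, axes as those of the seated sensor, whose origin is then at z = 8 mm. A rim 15 mm high round the sensor leaves 10 mm on each side. At x = 65 two white cheeks, 50 long, hold the brass weight with 6 mm of play on either side (joint within about +-0.06 rad).
- empty_cradle: The same cradle, empty: where the sensor goes, set down in the same sense (handle towards the robot), its origin over this origin, at z = 8 mm. Yaw within 0.2 rad. The two cradles stand one to the left and one to the right, either way round, 0.3 to 0.45 m apart.
- cheeks (a point): Middle between the empty cradle's white cheeks, at (65, 0, 36) mm in its frame, where their straight part (46 mm apart) ends; above it they flare to a mouth about 82 mm wide at z = 55 and guide the weight in as it is lowered. The weight is clear of them when the sensor is 30 mm above its seat, and between the straight parts in the last 9 mm.
- multimeter: Bystander: yellow hand multimeter 190 x 90 x 40 mm lying on the bench, origin under its centre. Leave alone. It lies to the right of the cradles.
- carton: Bystander: small cardboard carton 130 x 90 x 50 mm lying on the storage box, origin under its centre. Leave alone.
- storage_box: Bystander: clear storage box with blue lid, 210 x 160 x 104 mm, origin under its centre. Leave alone.
- driver: Bystander: screwdriver lying on the bench. Leave alone.

How it is judged:
On the way:
1. the sensor is held in the air, clear of the cradles (its underside more than 55 mm above the bench), with its mast upright within 0.12 rad for 5 s without a break (height (world z) of sensor above 0.055 m and angle between column's own z axis and vertical below 0.12 rad), for 5 s.
At the end, for the whole second after the job is handed in: the sensor is seated in the empty cradle (origin within 18 mm of the cradle's centre, not more than 5 mm above its seat, level within 0.04 rad, yaw within 0.15 rad), its mast between the cheeks, upright within 0.2 rad, released and at rest (horizontal distance between sensor and empty_cradle below 0.018 m and z of sensor in the frame of empty_cradle below 0.013 m and angle between sensor's own z axis and vertical below 0.04 rad and angle between the x axis of sensor and the x axis of empty_cradle, either way round below 0.15 rad and angle between column's own z axis and vertical below 0.2 rad and linear speed of sensor below 0.03 m/s); the robot touches nothing.
It fails at once if the mast tips more than 0.35 rad from vertical (angle between column's own z axis and vertical above 0.35 rad).
It fails at once if the sensor is tipped by more than 0.45 rad (angle between sensor's own z axis and vertical above 0.45 rad).
It fails at once if the robot touches the mast (contact force between column and the arm above 1 N or contact force between column and the fingers above 1 N).
It fails at once if a bystander is moved by more than 30 mm (distance of any of multimeter, carton, storage_box, driver from where it was at the start of the episode above 0.03 m).
It also fails if it takes over 64 s, if anything falls off the work surface, if the arm or the gripper's body presses on something with over 40 N, if the wrist force passes 120 N, or if a joint passes its speed limit or range.

## Robot

A 6-joint arm with a two-finger parallel gripper is mounted at the origin on the work surface. World frame = base frame: x ahead of the robot, y to its left, z up, the work surface at z = 0. Lengths are in m, angles in rad, forces in N, time in s.
With the tool pointing down it reaches from about 0.275 to 0.775 m from the base axis. Payload 14.6 kg.
Tool frame: the origin (TCP) lies between the finger pads; the fingertips stand 11 mm ahead of it and the grasp point (between the pads) lies 8 mm behind it; z points along the fingers, y is the line along which they close (so a half turn about z gives the same grasp; the last joint's range is limited). The gripper opens to 85 mm and grips with 20 to 120 N. Pads are 22 mm wide; open, the fingers measure 114 mm over their backs; the gripper's body (76 mm by 85 mm) begins 54 mm behind the grasp point. The pads swing forward as they close: fully open they stand 13 mm farther back than shut.
Start: joints at [-1.415, 0.263, -0.048, 1.259, 0, 1.415], TCP at [0.161, -0.5, 0.222] pointing down, gripper open.
Joint ranges: [-2.65, 2.65], [-0.89, 1.7], [-1.18, 1.37], [-2.13, 2.11], [-1.35, 1.29], [-3.14, 3.14]. Speed limits (rad/s): [1.89, 1.89, 2.57, 2.79, 3.14, 3.14].

## Interface

Orientations are given as [roll, pitch, yaw] about the fixed x, y, z axes, in that order (R = Rz(yaw) Ry(pitch) Rx(roll)).
In Python, from rig import bot, get_image, camera_params, regions_of, spot_point gives the robot as it stands. The module is installed in compiled form; this text tells all that it offers.
- The arm moves only by the tool carry_out, never from a script. Its argument "targets" is text: rows parted by semicolons, each of 7 numbers parted by spaces: the closure, from 0 (fully open) to 1 (shut), then the shift along the tool's x, y, z as a fraction of full scale, then the turn, a rotation vector about the tool's x, y, z as a fraction of full scale. A call has 1 to 20 rows; each row shifts and turns the commanded pose from where the row before left it, along the tool's axes as they then stand; what a row does not reach is not made up. Full scale, the value 1, is 40 mm for a shift and 4 degrees for a turn. A row lasts 1/12 s, in which the tool goes at most 41.7 mm and 7.16 degrees, less where a joint would pass 70% of its speed; a pose out of reach is approached as far as the arm can. A call with a number of a shift or a turn outside -1 to 1 is refused whole. A call with a gripper value outside its range is refused whole. The fingers move at their own pace and stop on an object; "force" is the grip in N (left out, the last holds). Time passes only in rows, so rows that do not move let the fingers close. It gives the time, the measured TCP pose, the force, the opening and the grip force at its end, in the units of the state.
- bot.observe(): the state, without advancing time (a new reading comes with each control period).
- get_image(name): name is "scene" or "top" or "wrist"; returns the picture (480x640x3 uint8, red, green, blue); there is no depth.
- camera_params(name): a dict with "K" (3x3 intrinsics, pixels), "k1" (the pictures are not rectified: a ray, as slopes to the right and down, at radius r is drawn at 1 + k1 r^2 times it, then the intrinsics apply), "R" (3x3) and "t" (3): a world point X has camera coordinates R X + t; the wrist camera has in their place "T_tool_cam" (4x4, takes a point from camera to tool coordinates, whose origin is the TCP and whose axes are the flange's). Camera axes: x right, y down, z forward; pixel columns grow to the right and rows downward; lengths in m; the calibration is good to about 2 mm. A picture is of the moment at which its call begins: read the wrist's pose just before it. camera_params takes no time and is no camera call.
- bot.finish_job(): hands the job in; it is judged then, once.
Trained networks look in the newest picture that a camera, given by its name, has taken for a name from the list of things; names that differ only in an ending like _2 or _b are one class to them, and where a whole thing is asked for, a point or a joint stands for the part that bears it (a point fixed in the world has none). Each returns a list of dicts, best first, with "p" (0 to 1); they miss things now and then, are a little off and sometimes report something else, mostly with a low value. They report only what shows in the picture. A call takes as long as a camera call.
- regions_of(query, camera): "mask" (480x640 bool, what is visible of it) and "box" ([centre column, centre row, width, height] in pixels, round what is visible of it).
- spot_point(query, camera): "position" ([column, row] in pixels: a listed point, or the origin of a listed thing).
The state is a dict: "t": time; "joint_pos": joint angles; "joint_velocities": joint speeds; "joint_torque": joint torques, N m; "tool_pos": TCP position; "ee_rot": TCP orientation; "wrist_force": force on the tool from outside, world axes, zero at the start; "wrist_torque": the same for the moment, N m; "width": opening from 0.0 (shut) to 1.0 (fully open); "gripper_force": force on a finger pad.
Only numpy, scipy, OpenCV 4.12 (cv2) and the standard library are available. Lean on these libraries where they do the work, as an engineer would, in place of code of your own. Each camera call takes 0.05 s, during which the arm holds its last target. There are 200 camera calls.

## Working session

There is one attempt and no reset: what is moved stays moved. The work goes in short steps, Python scripts to look and compute and a tool call to move; the robot and the scene stay as the last step left them, time stands still between calls to the robot, and variables do not carry over. Pictures are saved under pics/ and viewed, at most 10 in all, crops included, and the job is handed in when it is done.

Besides the shell and the picture viewer there is one more tool, called after "Emit:" by a JSON object that holds its "method" and its "body". carry_out: Moves the arm, as the interface text tells. Shift numbers are shares of 40 mm and turn numbers shares of 4 degrees, none past 1 either way. Its arguments: {"type":"object","properties":{"targets":{"type":"string"},"force":{"type":"number"}},"required":["targets"]}

```bash
mkdir -p pics
cat > h.py <<'E'
import numpy as np, cv2
from rig import bot, get_image, camera_params, regions_of, spot_point
from scipy.spatial.transform import Rotation as Rn
def save(n,im): cv2.imwrite('pics/'+n+'.png',im[:,:,::-1])
def cam(name,st=None):
    p=camera_params(name)
    if name=='wrist':
        T=np.eye(4);T[:3,:3]=Rn.from_euler('xyz',st['ee_rot']).as_matrix();T[:3,3]=st['tool_pos']
        M=np.linalg.inv(T@np.array(p['T_tool_cam']));return np.array(p['K']),p['k1'],M[:3,:3],M[:3,3]
    return np.array(p['K']),p['k1'],np.array(p['R']),np.array(p['t'])
def proj(c,X):
    K,k1,R,t=c; q=np.atleast_2d(X)@R.T+t; s=q[:,:2]/q[:,2:]
    s=s*(1+k1*(s**2).sum(1,keepdims=True)); return s@K[:2,:2].T+K[:2,2]
def ray(c,px):
    K,k1,R,t=c; s=cv2.undistortPoints(np.array([[px]],float),K,np.array([k1,0,0,0.]))[0,0]
    d=R.T@np.r_[s,1]; return -R.T@t, d/np.linalg.norm(d)
def tri(rs):
    A=sum(np.eye(3)-np.outer(d,d) for o,d in rs);b=sum((np.eye(3)-np.outer(d,d))@o for o,d in rs)
    X=np.linalg.solve(A,b); return X,[np.linalg.norm(np.cross(X-o,d)) for o,d in rs]
def atz(r,z): o,d=r; return o+d*(z-o[2])/d[2]
E
python3 - <<'E'
from h import *
np.set_printoptions(precision=4,suppress=True)
s=bot.observe(); print({k:np.round(v,3) for k,v in s.items()})
C={}
for n in ['scene','top']:
    save(n+'0',get_image(n)); C[n]=cam(n); print(n,C[n][0][0,0],C[n][1],'pos',-C[n][2].T@C[n][3],'fwd',C[n][2][2])
    for q in ['handle','hinge','sensor','home_cradle','empty_cradle','cheeks','column','multimeter','storage_box']:
        r=spot_point(q,n); print(n,q,[(np.round(x['position'],1),round(x['p'],2)) for x in r[:3]])
print(camera_params('wrist')['T_tool_cam'])
E
```

```text
{'t': np.float64(0.0), 'joint_pos': array([-1.415,  0.264, -0.049,  1.259, -0.   ,  1.415]), 'joint_velocities': array([-0.002, -0.002, -0.001, -0.001,  0.001,  0.   ]), 'joint_torque': array([  0.002, -63.761,  38.457,   0.014,  -0.   ,  -0.   ]), 'tool_pos': array([ 0.161, -0.5  ,  0.222]), 'ee_rot': array([-3.14 , -0.   ,  0.311]), 'wrist_force': array([-0.911,  0.267,  0.312]), 'wrist_torque': array([ 0.021, -0.012, -0.059]), 'gripper_force': np.float64(0.0), 'width': np.float64(1.002)}
scene 435.89141970537787 0.005829985640681994 pos [ 1.1054 -0.0261  1.0076] fwd [-0.5464  0.0332 -0.8369]
scene handle [(array([393.6, 224.2]), 0.68)]
scene hinge []
scene sensor [(array([397.4, 261.3]), 0.68)]
scene home_cradle [(array([393.7, 262. ]), 0.89)]
scene empty_cradle [(array([255.3, 268.9]), 0.76)]
scene cheeks [(array([248.8, 286. ]), 0.69)]
scene column [(array([413.3, 260.9]), 0.65)]
scene multimeter [(array([144.8, 243.9]), 0.75)]
scene storage_box [(array([501.6, 280.6]), 0.85)]
top 566.5962710815031 -0.16624718670861674 pos [0.3077 0.0007 1.6562] fwd [ 0.1341 -0.0053 -0.9909]
top handle [(array([236., 248.]), 0.8)]
top hinge [(array([231.8, 200.9]), 0.55)]
top sensor [(array([236. , 232.5]), 0.89)]
top home_cradle []
top empty_cradle [(array([364.1, 235. ]), 0.95)]
top cheeks [(array([368.2, 212.8]), 0.9)]
top column [(array([228.2, 205.4]), 0.64)]
top multimeter [(array([466.3, 266.6]), 0.58)]
top storage_box [(array([147.7, 214.9]), 0.59)]
[[ 0.0003 -0.9657 -0.2598  0.0663]
 [ 1.      0.0005 -0.0006 -0.0007]
 [ 0.0007 -0.2598  0.9657 -0.1501]
 [ 0.      0.      0.      1.    ]]
```

View pics/scene0.png

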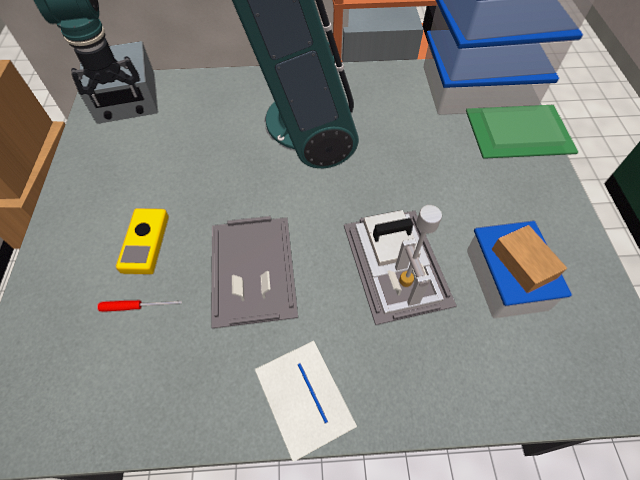

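View pics/top0.png

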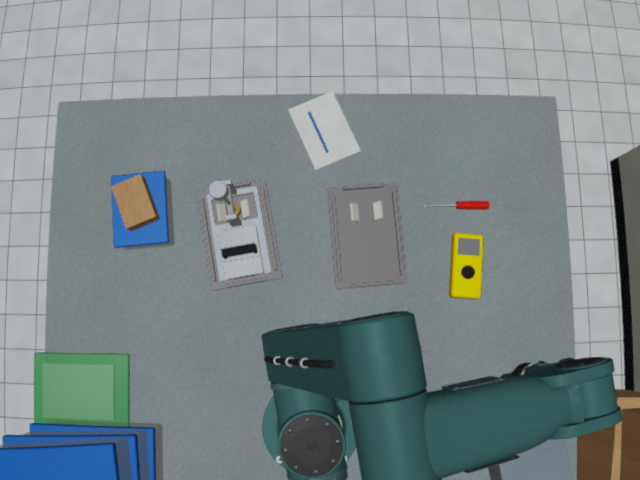

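Run:
```python
from h import *
np.set_printoptions(precision=4,suppress=True)
c=cam('scene');t=cam('top')
P={'handle':([393.6,224.2],[236,248]),'sensor':([397.4,261.3],[236,232.5]),'empty':([255.3,268.9],[364.1,235]),'cheeks':([248.8,286],[368.2,212.8]),'column':([413.3,260.9],[228.2,205.4]),'meter':([144.8,243.9],[466.3,266.6]),'box':([501.6,280.6],[147.7,214.9])}
for k,(a,b) in P.items(): print(k,*tri([ray(c,a),ray(t,b)]))
```

```text
handle [0.5032 0.1992 0.1023] [np.float64(0.004515136066224946), np.float64(0.004515136066224914)]
sensor [0.5606 0.212  0.0129] [np.float64(0.003665896031724757), np.float64(0.0036658960317247323)]
empty [ 0.5513 -0.1629 -0.0021] [np.float64(0.0006728066049633942), np.float64(0.0006728066049634124)]
cheeks [ 0.6131 -0.1743  0.0243] [np.float64(0.0008940158119809464), np.float64(0.0008940158119809592)]
column [0.6205 0.222  0.1201] [np.float64(0.0018727428785673189), np.float64(0.0018727428785673954)]
meter [ 0.4528 -0.4666 -0.0056] [np.float64(0.00037112511650926066), np.float64(0.00037112511650933666)]
box [ 0.6208  0.4832 -0.0136] [np.float64(0.006781268265570632), np.float64(0.006781268265570671)]
```

```bash
cat >> h.py <<'E'
def rpy(R): return R.as_euler('xyz')
def plan(p,R,targets,clos):
    """targets: list of (pos,Rot) row by row; returns rows text rounded, simulating rounding"""
    out=[]
    for (q,Q) in targets:
        d=np.round(R.inv().apply(np.array(q)-p)/.04,2); w=np.round((R.inv()*Q).as_rotvec()/np.radians(4),2)+0.
        d=np.clip(d,-1,1)+0.;w=np.clip(w,-1,1)
        out.append(' '.join('%g'%v for v in [clos,*d,*w])); p=p+R.apply(d*.04); R=R*Rn.from_rotvec(w*np.radians(4))
    return '; '.join(out),p,R
def line(p,R,q,Q,n):
    w=(R.inv()*Q).as_rotvec()
    return [(p+(q-p)*i/n, R*Rn.from_rotvec(w*i/n)) for i in range(1,n+1)]
def down(psi): return Rn.from_euler('xyz',[np.pi,0,psi])
E
python3 - <<'E'
from h import *
np.set_printoptions(precision=4,suppress=True)
for n in ['top','scene']:
    c=cam(n); get_image(n)
    for q in ['home_cradle','empty_cradle']:
        for r in regions_of(q,n)[:2]:
            ct=max(cv2.findContours(r['mask'].astype(np.uint8),0,1)[0],key=len)[:,0]
            W=np.array([atz(ray(c,p),.006)[:2] for p in ct.astype(float)],np.float32)
            (cc,wh,a)=cv2.minAreaRect(W); print(n,q,round(r['p'],2),np.round(r['box']),'c',np.array(cc),'wh',np.array(wh),'yaw',a if a<45 else a-90)
    for r in regions_of('sensor',n)[:1]: print('sensor',r['box'])
st=bot.observe(); p=np.array(st['tool_pos']);R=Rn.from_euler('xyz',st['ee_rot'])
q=np.array([.46,.19,.30]);Q=down(np.pi/2+.19)
s,p,R=plan(p,R,line(p,R,q,Q,22),0); L=s.split('; ')
print('; '.join(L[:20]));print('; '.join(L[20:])); print(camera_params('wrist')['K'],camera_params('wrist')['k1'],st['t'])
E
```

```text
top home_cradle 0.69 [241. 236.  84. 110.] c [0.5574 0.2082] wh [0.2999 0.2151] yaw 8.655125617980957
top home_cradle 0.58 [241. 229.  62.  99.] c [0.5795 0.214 ] wh [0.3001 0.157 ] yaw 9.865910530090332
top empty_cradle 0.76 [369. 236.  75. 107.] c [ 0.5534 -0.169 ] wh [0.3036 0.2093] yaw 3.8620471954345703
sensor [239.8, 228.6, 66.2, 97.5]
scene home_cradle 0.57 [401. 267. 115. 114.] c [0.5553 0.2062] wh [0.3119 0.2142] yaw 9.165900230407715
scene empty_cradle 0.59 [255. 274.  85. 115.] c [ 0.5468 -0.1713] wh [0.3133 0.2099] yaw 3.705357551574707
sensor [399.1, 260.4, 88.5, 110.4]
0 0.56 -0.64 -0.09 0 0 -0.94; 0 0.61 -0.61 -0.09 0 0 -0.95; 0 0.64 -0.56 -0.08 0 0 -0.94; 0 0.68 -0.52 -0.09 0 0 -0.95; 0 0.71 -0.47 -0.09 0 0 -0.94; 0 0.74 -0.43 -0.09 0 0 -0.94; 0 0.77 -0.37 -0.09 0 0 -0.95; 0 0.79 -0.33 -0.09 0 0 -0.94; 0 0.81 -0.27 -0.08 0 0 -0.95; 0 0.83 -0.21 -0.09 0 0 -0.94; 0 0.84 -0.17 -0.09 0 0 -0.94; 0 0.84 -0.1 -0.09 0 0 -0.95; 0 0.86 -0.06 -0.09 0 0 -0.94; 0 0.85 0.01 -0.09 0 0 -0.95; 0 0.85 0.06 -0.08 0 0 -0.94; 0 0.85 0.12 -0.09 0 0 -0.95; 0 0.84 0.17 -0.09 0 0 -0.94; 0 0.82 0.23 -0.09 0 0 -0.94; 0 0.81 0.28 -0.09 0 0 -0.95; 0 0.78 0.34 -0.09 0 0 -0.94
0 0.77 0.38 -0.08 0 0 -0.95; 0 0.73 0.44 -0.09 0 0 -0.94
[[333.0386   0.     317.8705]
 [  0.     333.0386 236.6206]
 [  0.       0.       1.    ]] -0.018600637451262166 1.4
```

Run:
```python
from h import *
st=bot.observe(); p=np.array(st['tool_pos']);R=Rn.from_euler('xyz',st['ee_rot'])
s,p,R=plan(p,R,line(p,R,np.array([.44,-.22,.33]),down(.311+np.radians(47)),12)+[(np.array([.44,-.22,.33]),down(.311+np.radians(47)))]*2,0)
print(s)
```

```text
0 0.73 -0.38 -0.22 0 0 -0.98; 0 0.76 -0.32 -0.23 0 0 -0.98; 0 0.78 -0.28 -0.22 0 0 -0.98; 0 0.79 -0.22 -0.23 0 0 -0.98; 0 0.81 -0.16 -0.22 0 0 -0.98; 0 0.81 -0.11 -0.23 0 0 -0.98; 0 0.83 -0.05 -0.22 0 0 -0.98; 0 0.82 0 -0.23 0 0 -0.98; 0 0.82 0.06 -0.22 0 0 -0.97; 0 0.82 0.11 -0.22 0 0 -0.98; 0 0.8 0.17 -0.23 0 0 -0.98; 0 0.8 0.23 -0.22 0 0 -0.98; 0 0 0 0 0 0 0; 0 0 0 0 0 0 0
```

Emit:
{"method": "carry_out", "body": {"targets": "0 0.73 -0.38 -0.22 0 0 -0.98; 0 0.76 -0.32 -0.23 0 0 -0.98; 0 0.78 -0.28 -0.22 0 0 -0.98; 0 0.79 -0.22 -0.23 0 0 -0.98; 0 0.81 -0.16 -0.22 0 0 -0.98; 0 0.81 -0.11 -0.23 0 0 -0.98; 0 0.83 -0.05 -0.22 0 0 -0.98; 0 0.82 0 -0.23 0 0 -0.98; 0 0.82 0.06 -0.22 0 0 -0.97; 0 0.82 0.11 -0.22 0 0 -0.98; 0 0.8 0.17 -0.23 0 0 -0.98; 0 0.8 0.23 -0.22 0 0 -0.98; 0 0 0 0 0 0 0; 0 0 0 0 0 0 0", "force": 100}}

```text
t: 2.57
tool_pos: [0.4411, -0.219, 0.33]
ee_rot: [3.141, 0.0, 1.134]
wrist_force: [-0.5, 0.3, -0.4]
width: 1.002
gripper_force: 0.0
```

Run:
```python
from h import *
np.set_printoptions(precision=4,suppress=True)
st=bot.observe(); c=cam('wrist',st); print(st['tool_pos'],st['ee_rot'],st['t'])
save('w1',get_image('wrist'))
for q in ['home_cradle','empty_cradle']:
    for r in regions_of(q,'wrist')[:2]:
        ct=max(cv2.findContours(r['mask'].astype(np.uint8),0,1)[0],key=len)[:,0]
        W=np.array([atz(ray(c,p),.006)[:2] for p in ct.astype(float)],np.float32)
        (cc,wh,a)=cv2.minAreaRect(W); print(q,round(r['p'],2),np.round(r['box']),'c',np.array(cc),'wh',np.array(wh),'yaw',a if a<45 else a-90)
for q,z in [('cheeks',.036),('empty_cradle',0),('handle',.09),('hinge',.138)]:
    for r in spot_point(q,'wrist')[:2]: print(q,r['p'],np.array(r['position']),atz(ray(c,r['position']),z))
p=np.array(st['tool_pos']);R=Rn.from_euler('xyz',st['ee_rot'])
t=(np.array([.47,.19,.28]),down(np.pi/2+.16))
print(plan(p,R,line(p,R,*t,13)+[t]*2,0)[0])
```

```text
[ 0.4411 -0.219   0.33  ] [3.1411 0.0002 1.1339] 2.5667
cheeks 0.85 [425.  100.9] [ 0.6144 -0.1641  0.036 ]
0 0.74 -0.28 0.1 0 0 -0.66; 0 0.74 -0.25 0.09 0 0 -0.66; 0 0.76 -0.21 0.1 0 0 -0.65; 0 0.77 -0.18 0.09 0 0 -0.66; 0 0.78 -0.15 0.1 0 0 -0.66; 0 0.78 -0.1 0.1 0 0 -0.66; 0 0.78 -0.07 0.09 0 0 -0.65; 0 0.79 -0.04 0.1 0 0 -0.66; 0 0.79 0 0.09 0 0 -0.66; 0 0.79 0.04 0.1 0 0 -0.66; 0 0.78 0.07 0.1 0 0 -0.65; 0 0.78 0.11 0.09 0 0 -0.66; 0 0.78 0.14 0.1 0 0.01 -0.66; 0 0 0 0 0 0 0; 0 0 0 0 0 0 0
```

View pics/w1.png

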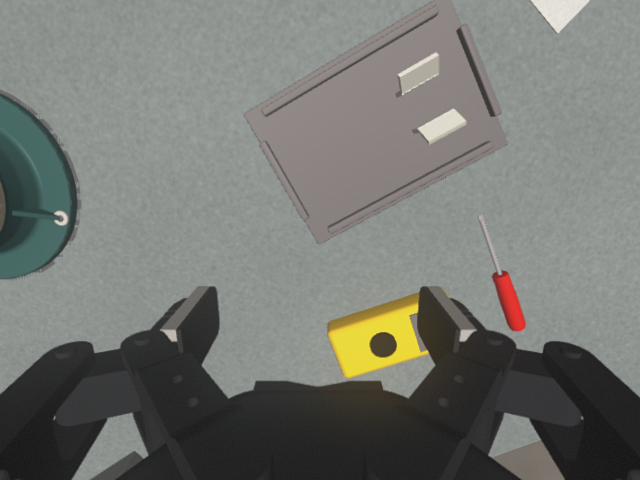

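Emit:
{"method": "carry_out", "body": {"targets": "0 0.74 -0.28 0.1 0 0 -0.66; 0 0.74 -0.25 0.09 0 0 -0.66; 0 0.76 -0.21 0.1 0 0 -0.65; 0 0.77 -0.18 0.09 0 0 -0.66; 0 0.78 -0.15 0.1 0 0 -0.66; 0 0.78 -0.1 0.1 0 0 -0.66; 0 0.78 -0.07 0.09 0 0 -0.65; 0 0.79 -0.04 0.1 0 0 -0.66; 0 0.79 0 0.09 0 0 -0.66; 0 0.79 0.04 0.1 0 0 -0.66; 0 0.78 0.07 0.1 0 0 -0.65; 0 0.78 0.11 0.09 0 0 -0.66; 0 0.78 0.14 0.1 0 0.01 -0.66; 0 0 0 0 0 0 0; 0 0 0 0 0 0 0"}}

```text
t: 4.17
tool_pos: [0.4698, 0.1897, 0.2795]
ee_rot: [-3.141, -0.001, 1.73]
wrist_force: [-0.3, -0.2, -0.6]
width: 0.999
gripper_force: 0.0
```

Run:
```python
from h import *
np.set_printoptions(precision=4,suppress=True)
T={'tool_pos':[.4411,-.219,.33],'ee_rot':[3.1411,.0002,1.1339]};c0=cam('wrist',T)
C=[atz(ray(c0,p),.008)[:2] for p in [(247,115),(320,243),(507,145),(452,0)]];print(np.array(C))
A,B,D=C[:3];print('ctr',(A+D)/2,'len',np.linalg.norm(B-A),np.linalg.norm(D-B),'yaw',np.arctan2(*(D-B)[::-1]),np.arctan2(*(A-B)[::-1])-np.pi/2)
st=bot.observe(); c=cam('wrist',st); print(st['tool_pos'],st['ee_rot'],st['t'])
save('w2',get_image('wrist'))
for q in ['handle','sensor','hinge','column']:
    for r in spot_point(q,'wrist')[:2]: print(q,r['p'],np.array(r['position']))
    for r in regions_of(q,'wrist')[:1]:
        print(r['box']); 
        ct=max(cv2.findContours(r['mask'].astype(np.uint8),0,1)[0],key=len); print(cv2.minAreaRect(ct))
```

```text
[[ 0.4015 -0.0808]
 [ 0.4149 -0.2841]
 [ 0.7074 -0.2657]
 [ 0.6967 -0.068 ]]
ctr [ 0.5544 -0.1732] len 0.20377133091030883 0.29301198329663036 yaw 0.06281164683411518 0.06599585386601281
[0.4698 0.1897 0.2795] [-3.1408 -0.0006  1.7296] 4.1667
handle 0.94 [348.3 212.1]
handle 0.33 [490.6 223.4]
[460.3, 228.9, 358.4, 186.4]
((465.1998291015625, 210.68096923828125), (379.3310852050781, 158.28451538085938), 9.649649620056152)
sensor 0.74 [387.7 200.3]
[461.4, 228.8, 357.2, 182.8]
((465.1963806152344, 211.1468048095703), (379.1073303222656, 156.53915405273438), 9.622440338134766)
hinge 0.68 [492.4 224.6]
hinge 0.51 [349.5 211.5]
[461.9, 228.9, 356.0, 182.7]
((465.05780029296875, 210.4921417236328), (378.2804870605469, 156.0840301513672), 9.381510734558105)
column 0.78 [490.8 214.3]
```

View pics/w2.png

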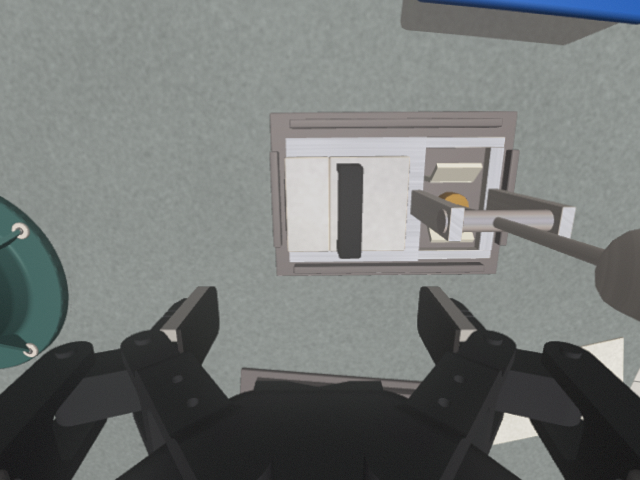

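Run:
```python
from h import *
np.set_printoptions(precision=4,suppress=True)
T={'tool_pos':[.4698,.1897,.2795],'ee_rot':[-3.1408,-.0006,1.7296]};c=cam('wrist',T)
C=np.array([atz(ray(c,p),.008)[:2] for p in [(271,114),(278,275),(497,273),(516,112)]]);print(C,'ctr',C.mean(0))
print('yaw',[np.arctan2(*(C[i]-C[j])[::-1]) for i,j in [(3,0),(2,1)]],[np.arctan2(*(C[i]-C[j])[::-1])-np.pi/2 for i,j in [(0,1),(3,2)]],'len',np.linalg.norm(C[3]-C[0]),np.linalg.norm(C[2]-C[1]),np.linalg.norm(C[0]-C[1]),np.linalg.norm(C[2]-C[3]))
im=cv2.imread('pics/w2.png').astype(int); m=(im.max(2)<75).astype(np.uint8); m[:, :325]=0;m[:,375:]=0;m[:155]=0;m[265:]=0
v,u=np.nonzero(m); print(len(u),u.min(),u.max(),v.min(),v.max())
ct=max(cv2.findContours(m,0,1)[0],key=len); r=cv2.minAreaRect(ct);print(r)
box=cv2.boxPoints(r); W=np.array([atz(ray(c,p.astype(float)),.102)[:2] for p in box]);print(W,W.mean(0))
rs=[ray(cam('scene'),[393.6,224.2]),ray(cam('top'),[236,248]),ray(c,[348.3,212.1])]
print('handle',tri(rs),tri(rs[1:]),tri(rs[::2]))
```

```text
[[0.398  0.2848]
 [0.4327 0.0822]
 [0.7256 0.1319]
 [0.6878 0.3345]] ctr [0.561  0.2084]
yaw [np.float64(0.16980628397825476), np.float64(0.168275192682815)] [np.float64(0.1694501567290072), np.float64(0.18435725716477291)] len 0.29401984380110474 0.2970923140626068 0.2056262855735309 0.2061029666025195
1775 337 361 164 257
((349.1446838378906, 210.50192260742188), (23.48480796813965, 93.20246124267578), 0.7538483738899231)
[[0.4963 0.1503]
 [0.4812 0.2435]
 [0.5036 0.2468]
 [0.5204 0.1538]] [0.5004 0.1986]
handle (array([0.5017, 0.1991, 0.1008]), [np.float64(0.003987090997900493), np.float64(0.005306920549272602), np.float64(0.0021979932689881335)]) (array([0.4996, 0.2015, 0.1196]), [np.float64(0.0021535464313757365), np.float64(0.002153546431375741)]) (array([0.4998, 0.1968, 0.0967]), [np.float64(0.0009037987796666972), np.float64(0.0009037987796666841)])
```

Run:
```python
from h import *
st=bot.observe();p=np.array(st['tool_pos']);R=Rn.from_euler('xyz',st['ee_rot']);Q=down(np.pi/2+.168)
a=np.array([.5005,.1985,.15]);b=np.array([.5005,.1985,.081])
s,p,R=plan(p,R,line(p,R,a,Q,5)+line(a,Q,b,Q,5)+[(b,Q)]*2,0);print(s,p,rpy(R))
```

```text
0 0.03 0.16 0.65 0 0 -0.03; 0 0.02 0.16 0.65 0 0 -0.04; 0 0.03 0.15 0.65 0 -0.01 -0.03; 0 0.02 0.16 0.65 0 0 -0.04; 0 0.02 0.16 0.65 0 0 -0.03; 0 0 0 0.35 0 0 0; 0 0 0 0.34 0 0 0; 0 0 0 0.35 0 0 0; 0 0 0 0.34 0 0 0; 0 0 0 0.35 0 0 0; 0 0 0 0 0 0 0; 0 0 0 0 0 0 0 [0.50056932 0.19834438 0.08084348] [3.14130321e+00 3.56190922e-05 1.73888056e+00]
```

Emit:
{"method": "carry_out", "body": {"targets": "0 0.03 0.16 0.65 0 0 -0.03; 0 0.02 0.16 0.65 0 0 -0.04; 0 0.03 0.15 0.65 0 -0.01 -0.03; 0 0.02 0.16 0.65 0 0 -0.04; 0 0.02 0.16 0.65 0 0 -0.03; 0 0 0 0.35 0 0 0; 0 0 0 0.34 0 0 0; 0 0 0 0.35 0 0 0; 0 0 0 0.34 0 0 0; 0 0 0 0.35 0 0 0; 0 0 0 0 0 0 0; 0.4 0 0 0 0 0 0; 0.6 0 0 0 0 0 0; 0.8 0 0 0 0 0 0; 1 0 0 0 0 0 0; 1 0 0 0 0 0 0; 1 0 0 0 0 0 0; 1 0 0 0 0 0 0; 1 0 0 0 0 0 0; 1 0 0 0 0 0 0", "force": 100}}

```text
t: 6.28
tool_pos: [0.5011, 0.1991, 0.0818]
ee_rot: [3.14, -0.0, 1.74]
wrist_force: [-1.4, 0.1, 10.2]
width: 0.245
gripper_force: 99.3
```

Run:
```python
from h import *
np.set_printoptions(precision=4,suppress=True)
st=bot.observe(); print({k:np.round(v,4) for k,v in st.items()})
save('w3',get_image('wrist'));a=get_image('scene');save('s3',a)
for n in ['scene']:
  for q in ['column','hinge']:
    for r in regions_of(q,n)[:2]: print(n,q,r['p'],np.array(r['box']))
    for r in spot_point(q,n)[:2]: print(n,q,r['p'],np.array(r['position']))
im=np.vstack([cv2.resize(a[180:330,320:520],(600,450))]);save('s3c',im)
```

```text
{'t': np.float64(6.2833), 'joint_pos': array([ 0.227 ,  0.3677, -0.2925,  0.9086, -0.    ,  1.6287]), 'joint_velocities': array([-0.0024,  0.0004,  0.0004,  0.0017,  0.0002, -0.0004]), 'joint_torque': array([  0.0322, -63.4371,  31.3042,  -0.5412,   0.055 ,  -0.0234]), 'tool_pos': array([0.5011, 0.1991, 0.0818]), 'ee_rot': array([ 3.1395, -0.0001,  1.7399]), 'wrist_force': array([-1.4008,  0.059 , 10.17  ]), 'wrist_torque': array([-0.0663,  0.3193,  0.0026]), 'gripper_force': np.float64(99.2508), 'width': np.float64(0.2451)}
scene column 0.59 [423.2 247.7  49.5  83.7]
scene column 0.64 [412.3 260.2]
scene hinge 0.73 [400.6 259.   85.4 108.3]
scene hinge 0.67 [415.3 259.8]
```

View pics/w3.png

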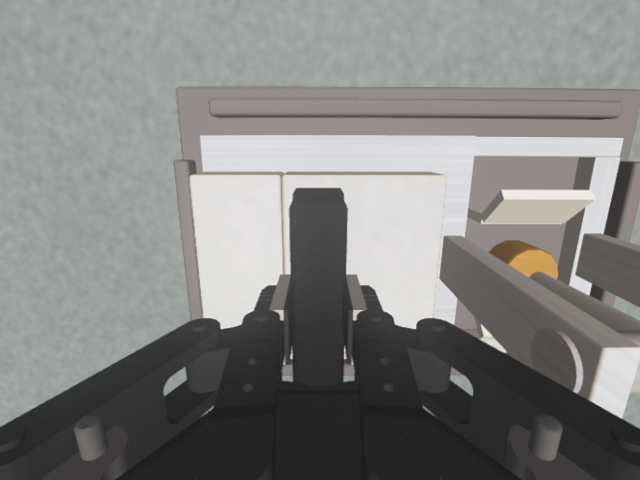

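View pics/s3c.png

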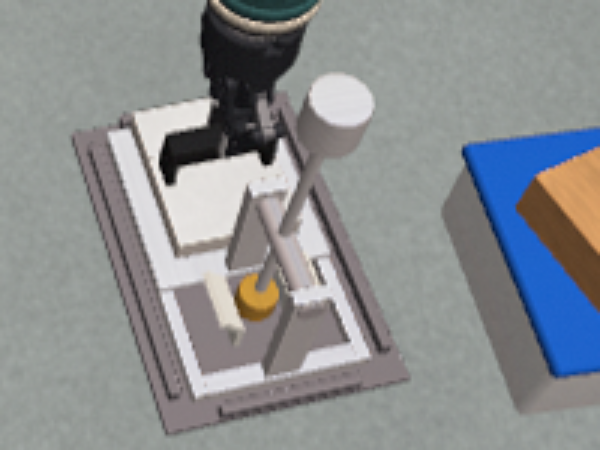

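```bash
cat > ctl.py <<'E'
from h import *
import json
HANDLE=np.array([.5008,.1988,.090]);YAW=.168
TS0=np.array([.5008,.1988,.090])+Rn.from_euler('z',YAW).apply([.06,0,-.082])
def Tm(p,R): M=np.eye(4);M[:3,:3]=R.as_matrix();M[:3,3]=p;return M
Ttool0=Tm([.5011,.1991,.0818],Rn.from_euler('xyz',[3.1395,-.0001,1.7399]))
G=np.linalg.inv(Ttool0)@Tm(TS0,Rn.from_euler('z',YAW))
def frame(st): return Tm(np.array(st['tool_pos']),Rn.from_euler('xyz',st['ee_rot']))@G
def phi_of(M): return np.arctan2(M[2,1],M[2,2])   # roll of the frame about its x
def colpts(M,th,zs):
    """points on the column axis with absolute lean th about frame's heading x"""
    x=M[:3,0].copy();x[2]=0;x/=np.linalg.norm(x);H=(M@[.065,0,.13,1])[:3]
    a=Rn.from_rotvec(x*th).apply([0,0,1]);return np.array([H+a*z for z in zs])
SC=cam('scene')
def head(im,M,rad=26,thr=158):
    c=proj(SC,colpts(M,0,[.16]))[0];u0,v0=np.round(c).astype(int)
    sub=im[v0-rad:v0+rad,u0-rad-8:u0+rad+8].astype(float)
    mx,mn=sub.max(2),sub.min(2); m=((mn>thr)&(mx-mn<30)).astype(np.uint8)
    m=cv2.morphologyEx(m,cv2.MORPH_OPEN,np.ones((6,6),np.uint8))
    n,L,S,C=cv2.connectedComponentsWithStats(m)
    if n<2: return None
    k=1+np.argmax(S[1:,4]); return C[k]+[u0-rad-8,v0-rad],S[k]
def lean(px,M):
    c0=proj(SC,colpts(M,0,[.16]))[0];d=(proj(SC,colpts(M,.05,[.16]))[0]-c0)/.05
    return (px-c0)@d/(d@d),(px-c0)-d*((px-c0)@d/(d@d))
E
python3 - <<'E'
from ctl import *
np.set_printoptions(precision=4,suppress=True)
im=cv2.imread('pics/s3.png')[:,:,::-1]
M=Ttool0@G;print(M[:3,3])
print('row prof',im[218,400:460].min(1)); print('col prof',im[195:250,430].min(1))
r=head(im,M);print(r,proj(SC,colpts(M,0,[.16])),proj(SC,colpts(M,-.06,[.16])),lean(r[0],M))
hsv=cv2.cvtColor(im,cv2.COLOR_RGB2HSV);m=((hsv[...,1]>140)&(hsv[...,0]>10)&(hsv[...,0]<28)).astype(np.uint8);m[:,:380]=0;m[:,440:]=0
v,u=np.nonzero(m);print('brass',u.mean(),v.mean(),len(u),proj(SC,colpts(M,0,[-.098])),proj(SC,colpts(M,-.06,[-.098])))
E
```

```text
[0.56   0.2088 0.008 ]
row prof [ 35  34  31  26  29  47 112 149 146 141  80  96  88  45 100 130 123 121
 126 110  76  85  91  92  93 127 187 212 221 220 218 218 218 218 218 220
 219 222 222 223 222 223 225 191 147 156 155 157 154 150 147 150 152 153
 154 152 150 154 152 150]
col prof [151 152 152 153 151 152 156 154 150 183 214 219 220 221 220 222 219 220
 223 221 220 222 216 218 221 222 163 109 113 112 116 120 119 118 121 121
 120 128 147 150 147 150 154 153 151 151 154 156 155 137 138 136 120 121
 125]
(array([434.6065, 213.6548]), array([ 30,  13,  21,  18, 310], dtype=int32)) [[429.3169 218.4403]] [[433.8417 217.6153]] (np.float64(-0.078857986138676), array([-0.7463, -3.4975]))
brass 404.8 279.3862068965517 145 [[407.6662 278.0907]] [[405.4263 278.5438]]
```

```bash
sed -i 's/\[\.16\]/[.18]/g; s/thr=158/thr=185/' ctl.py
cat >> ctl.py <<'E'
W2,CC,DD=4.88,.967,.14; DT=1/24
SF='state.json'
def load(): return json.load(open(SF))
def sim(w,wd,b,th_seq_phi,yh,n=2):
    """not used for control outside of step()"""
def step(s,phi0,phi1,y0,y1,dt):
    """state s=[theta,thetadot_w,b]; w=theta-CC*yh ; linear interpolation of phi,yh over dt"""
    th,wd,b=s; w=th-CC*y0; N=max(2,int(round(dt/.01)));h=dt/N;dphi=(phi1-phi0)/dt;dy=(y1-y0)/dt
    for i in range(N):
        f=(i+.5)/N;ph=phi0+(phi1-phi0)*f;y=y0+(y1-y0)*f
        wd+=h*(W2*(w+CC*y+ph+b)-DD*(wd+CC*dy-dphi)); w+=h*wd
    return np.array([w+CC*y1,wd,b])
def stepP(s,P,a,dt):
    s1=step(s,*a,dt);F=np.array([(step(s+e,*a,dt)-s1)/1e-3 for e in np.eye(3)*1e-3]).T
    return s1,F@P@F.T+np.diag([(.002)**2,(.03)**2,(.004)**2])*dt/.5
def mj(u): u=np.clip(u,0,1);return 10*u**3-15*u**4+6*u**5
E
python3 - <<'E'
from ctl import *
np.set_printoptions(precision=4,suppress=True)
im=cv2.imread('pics/s3.png')[:,:,::-1]
M=Ttool0@G; r=head(im,M);print(r,proj(SC,colpts(M,0,[.18])),lean(r[0],M))
# open-loop lift: start theta=-.06, released after row 1
H=.056
for amp in [.08,.1,.12]:
    s=np.array([-.06,0,0.]);phis=[0,.5,1,1,1,.7,.4,.4];pp=0
    L=[]
    for f in phis[1:]:
        s=step(s,pp,amp*f,-H*pp,-H*amp*f,1/12);pp=amp*f;L.append(np.r_[s[:2]])
    print(amp,np.array(L).round(3).tolist())
E
```

```text
(array([434.4629, 213.9187]), array([ 28,  19,  20,  17, 283], dtype=int32)) [[431.4573 212.5473]] (np.float64(-0.029597092027160234), array([0.4077, 1.9224]))
0.08 [[-0.063, -0.011], [-0.066, -0.007], [-0.066, -0.001], [-0.066, 0.005], [-0.064, 0.003], [-0.063, -0.009], [-0.064, -0.022]]
0.1 [[-0.063, -0.007], [-0.066, 0.004], [-0.065, 0.018], [-0.063, 0.032], [-0.058, 0.037], [-0.054, 0.032], [-0.051, 0.026]]
0.12 [[-0.064, -0.004], [-0.066, 0.015], [-0.064, 0.037], [-0.06, 0.06], [-0.052, 0.072], [-0.044, 0.073], [-0.038, 0.074]]
```

```bash
cat > cyc.py <<'E'
import sys
from ctl import *
from scipy.optimize import lsq_linear
np.set_printoptions(precision=4,suppress=True)
OFF=-.025;YM=np.array([-np.sin(.115),np.cos(.115),0]);NT=54
P0=np.array([.5006,.1983,.1648]);P1=np.array([.4925,-.1745,.1648]);Y0,Y1=.168,.065
def pose(k,z,phi):
    f=mj(k/NT);p=P0+(P1-P0)*f;p[2]=z
    return p,Rn.from_euler('z',Y0+(Y1-Y0)*f)*Rn.from_euler('x',phi)*down(np.pi/2)
def yh(p,R): return float((Tm(p,R)@G@[.065,0,.13,1])[:3]@YM)
def prop(S,now):
    """advance filter through the rows of the last plan, then hold to now"""
    s,P=np.array(S['s']),np.array(S['P']);a=S['last']
    for ph,y in S['pend']: s,P=stepP(s,P,(a[0],ph,a[1],y),1/12);a=[ph,y];S['t']+=1/12
    S['pend']=[];S['last']=a;return hold(S,s,P,now)
def hold(S,s,P,now):
    a=S['last'];dt=now-S['t']
    if dt>.005: s,P=stepP(s,P,(a[0],a[0],a[1],a[1]),dt)
    S['t']=now;return s,P
def look(S,n):
    for i in range(n):
        st=bot.observe();M=frame(st)
        im=get_image('scene')
        s,P=prop(S,float(st['t'])) if i==0 else hold(S,np.array(S['s']),np.array(S['P']),float(st['t']))
        r=head(im,M)
        if r is None: print('NO HEAD')
        else:
            m,res=lean(r[0],M);m+=OFF;h=np.array([1,0,0.]);e=m-s[0];v=P[0,0]+.006**2
            print('t%.2f meas %.4f pred %.4f res'%(st['t'],m,s[0]),res,'area',r[1][4],'phi %.3f'%phi_of(M))
            K=P@h/v;s=s+K*e;P=P-np.outer(K,h@P)
        S['s'],S['P']=s.tolist(),P.tolist()
    S['s'],S['P']=[x.tolist() for x in hold(S,s,P,float(bot.observe()['t']))]
    np.save('last.npy',im);print('tool',np.array(st['tool_pos']),np.array(st['ee_rot']),'cmd',np.array(S['p']),'s',np.array(S['s']),'sd',np.sqrt(np.diag(S['P'])),'F',np.array(st['wrist_force']))
def go(S,n,zs=None,ks=None,Hn=20,end0=False):
    """plan phi over Hn rows, emit n rows; zs: z per row; ks: travel index per row"""
    zs=list(zs or [])+[(zs or [S['p'][2]])[-1]]*Hn;ks=list(ks or [])+[(ks or [S['k']])[-1]]*Hn
    def run(dphi):
        s=np.array(S['s']);a=S['last'];ph=a[0];o=[]
        for j in range(Hn):
            ph+=dphi[j];y=yh(*pose(ks[j],zs[j],ph));s=step(s,a[0],ph,a[1],y,1/12);a=[ph,y];o+=[s[0]/.03]
        return np.r_[o,(s[0]+s[1]/2.2)/.003,(ph+s[2])/.02,ph/(.005 if end0 else 1)]
    f0=run(np.zeros(Hn));A=np.array([(run(e)-f0)/.01 for e in np.eye(Hn)*.01]).T
    d=lsq_linear(np.vstack([A,np.eye(Hn)/.02]),np.r_[-f0,np.zeros(Hn)],bounds=(-.055,.055)).x
    f=f0+A@d;print('pred theta',f[:Hn:2]*.03,'phi',S['last'][0]+np.cumsum(d)[::2])
    ph=S['last'][0]+np.cumsum(d)
    emit(S,[pose(ks[j],zs[j],ph[j]) for j in range(n)],ks[n-1])
def emit(S,T,k):
    txt,p,R=plan(np.array(S['p']),Rn.from_quat(S['R']),T,1)
    S['pend']=[[float(phi_of(Tm(a,b)@G)),yh(a,b)] for a,b in T];S['p'],S['R'],S['k']=p.tolist(),R.as_quat().tolist(),k
    json.dump(S,open(SF,'w'));print(txt)
E
python3 - <<'E'
from cyc import *
p=np.array([.50057,.19834,.08084]);R=down(1.73888)
t=float(bot.observe()['t'])
S=dict(p=p.tolist(),R=R.as_quat().tolist(),k=0,t=t,last=[0.,yh(p,R)],pend=[],s=[-.055,0,0],P=np.diag([.015**2,.02**2,.02**2]).tolist())
look(S,2); S['s']=[-.055,0,0];S['P']=np.diag([.015**2,.02**2,.02**2]).tolist()
zs=[.0968,.1208,.1448,.1608,.1648,.1648];ph=[0,.05,.105,.12,.12,.1]
emit(S,[pose(0,z,f) for z,f in zip(zs,ph)],0)
# crude: constraint of the cheek in the first row -> start model after row 1
S=load();S['last']=S['pend'].pop(0);S['t']=float(bot.observe()['t'])+1/12;json.dump(S,open(SF,'w'));print(S['t'],len(S['pend']))
E
```

```text
t6.58 meas -0.0550 pred -0.0550 res [0.4036 1.9031] area 283 phi -0.000
t6.63 meas -0.0549 pred -0.0554 res [0.3997 1.8846] area 284 phi -0.000
tool [0.5011 0.199  0.0817] [ 3.1396 -0.      1.7399] cmd [0.5006 0.1983 0.0808] s [-0.0562 -0.0266  0.    ] sd [0.0045 0.0259 0.0201] F [-1.8761  0.1039 10.5003]
1 0 0 -0.4 0 0 0; 1 0 0 -0.6 0 0.72 0; 1 0.03 0 -0.6 0 0.78 0; 1 0.04 0 -0.4 0 0.22 0; 1 0.01 0 -0.1 0 0 0; 1 0 0 0 0 -0.29 0
6.766633333333333 5
```

Emit:
{"method": "carry_out", "body": {"targets": "1 0 0 -0.4 0 0 0; 1 0 0 -0.6 0 0.72 0; 1 0.03 0 -0.6 0 0.78 0; 1 0.04 0 -0.4 0 0.22 0; 1 0.01 0 -0.1 0 0 0; 1 0 0 0 0 -0.29 0", "force": 110}}

```text
t: 7.18
tool_pos: [0.5007, 0.198, 0.165]
ee_rot: [3.141, -0.099, 1.739]
wrist_force: [1.1, -0.1, -9.2]
width: 0.247
gripper_force: 109.8
```

Run:
```python
from cyc import *
S=load();look(S,2);go(S,5)
```

```text
t7.18 meas -0.0097 pred -0.0492 res [0.7064 3.4468] area 338 phi 0.099
t7.23 meas 0.0010 pred -0.0028 res [0.7749 3.767 ] area 338 phi 0.096
tool [0.5001 0.1984 0.1641] [-3.1407 -0.0961  1.7393] cmd [0.5006 0.1982 0.165 ] s [0.0098 0.2206 0.0118] sd [0.0057 0.0436 0.0188] F [-0.4924  0.5811 -8.82  ]
pred theta [0.0327 0.0835 0.1342 0.1767 0.2021 0.1962 0.1659 0.1264 0.0883 0.0594] phi [ 0.0449 -0.0651 -0.1751 -0.2851 -0.3951 -0.3782 -0.2714 -0.1614 -0.0661
 -0.0178]
1 0 0 0 0 -0.79 0; 1 0 0 0 0 -0.78 0; 1 0 0 0 0 -0.79 0; 1 0 0 0 0 -0.79 0; 1 0 0 0 0 -0.79 0
```

```bash
sed -i 's/f=mj(k\/NT);p=/f=k;p=/; s/bounds=(-.055,.055)/bounds=(-.068,.068)/' cyc.py; cp state.json state_bad.json
python3 - <<'E'
from cyc import *
import json
S=load()
# undo the emitted plan: restore cmd pose from after-lift; last/pend
p,R=np.array([.5006,.1982,.165]),None
# recompute R by inverting the 5 emitted turns
R=Rn.from_quat(S['R'])
for w in [-.79,-.79,-.79,-.78,-.79]: R=R*Rn.from_rotvec([0,-w*np.radians(4),0])
S['R']=R.as_quat().tolist();S['pend']=[];S['k']=0
print(rpy(R),S['last'],S['t'],bot.observe()['t'])
json.dump(S,open('state_ok.json','w'))
go(S,4,ks=[.03,.07,.11,.15,.19,.23,.27,.31,.35,.39,.43,.47,.5,.53,.56,.58,.6,.62,.63,.64])
E
```

```text
[ 3.1416 -0.0998  1.7389] [0.09989787045081046, 0.14020586151397646] 7.2833 7.2833
pred theta [ 0.0222  0.04    0.0481  0.0462  0.0374  0.0244  0.0123  0.0015 -0.0045
 -0.0095] phi [ 0.0319 -0.0825 -0.1166 -0.1081 -0.0854 -0.0633 -0.0472 -0.037  -0.0296
 -0.022 ]
1 -0.27 -0.05 -0.03 0 -0.97 0.05; 1 -0.37 -0.07 -0.01 0 -0.98 0.05; 1 -0.36 -0.07 0.01 0 -0.66 0.06; 1 -0.37 -0.07 0.03 0.01 -0.36 0.06
```

Lateral start of the travel cancels the lean rate; go.

Emit:
{"method": "carry_out", "body": {"targets": "1 -0.27 -0.05 -0.03 0 -0.97 0.05; 1 -0.37 -0.07 -0.01 0 -0.98 0.05; 1 -0.36 -0.07 0.01 0 -0.66 0.06; 1 -0.37 -0.07 0.03 0.01 -0.36 0.06"}}

```text
t: 7.62
tool_pos: [0.498, 0.1432, 0.1635]
ee_rot: [-3.139, 0.11, 1.727]
wrist_force: [-0.0, -0.6, -9.0]
width: 0.243
gripper_force: 109.8
```

Run:
```python
from cyc import *
S=load();look(S,2);k=S['k'];v=.025
go(S,5,ks=[k+v*i for i in range(1,14)])
```

```text
t7.62 meas 0.0656 pred 0.0454 res [0.7205 3.7359] area 346 phi -0.111
t7.67 meas 0.0770 pred 0.0784 res [0.7504 3.9138] area 352 phi -0.113
tool [0.4978 0.1412 0.1634] [-3.1381  0.1125  1.7256] cmd [0.4992 0.1423 0.1652] s [0.0912 0.2709 0.0223] sd [0.0056 0.0323 0.0121] F [ 0.3242 -1.2468 -9.4564]
pred theta [0.1074 0.1288 0.1256 0.1043 0.0743 0.043  0.0139 0.0062 0.0018 0.0005] phi [-0.1754 -0.2853 -0.2742 -0.2057 -0.1299 -0.07   -0.0316 -0.0117 -0.006
 -0.0108]
1 -0.23 -0.04 0.02 0 -0.97 0.04; 1 -0.22 -0.04 0.04 0.01 -0.98 0.04; 1 -0.23 -0.03 0.06 0.01 -0.6 0.03; 1 -0.22 -0.04 0.06 0.01 -0.08 0.04; 1 -0.22 -0.04 0.07 0.01 0.24 0.03
```

```bash
cat >> cyc.py <<'E'
def undo(S,txt):
    p,R=np.array(S['p']),Rn.from_quat(S['R'])
    for r in txt.split(';')[::-1]:
        v=np.array(r.split(),float);R=R*Rn.from_rotvec(-v[4:]*np.radians(4));p=p-R.apply(v[1:4]*.04)
    S['p'],S['R'],S['pend']=p.tolist(),R.as_quat().tolist(),[]
E
python3 - <<'E'
from cyc import *
S=load()
undo(S,"1 -0.23 -0.04 0.02 0 -0.97 0.04; 1 -0.22 -0.04 0.04 0.01 -0.98 0.04; 1 -0.23 -0.03 0.06 0.01 -0.6 0.03; 1 -0.22 -0.04 0.06 0.01 -0.08 0.04; 1 -0.22 -0.04 0.07 0.01 0.24 0.03")
S['k']=.15;print(S['p'],S['last']);json.dump(S,open('state_ok.json','w'))
go(S,5,ks=[.15+.065*i for i in range(1,6)])
E
```

```text
[0.4992104243624471, 0.14228924159770495, 0.16515696394345433] [-0.10735893803010034, 0.09442979892382357]
pred theta [0.0926 0.0819 0.0511 0.051  0.041  0.0279 0.0161 0.0075 0.0028 0.0011] phi [-0.1754 -0.229  -0.2081 -0.1564 -0.1008 -0.0553 -0.0248 -0.009  -0.0053
 -0.0107]
1 -0.59 -0.1 0.06 0.01 -0.97 0.1; 1 -0.59 -0.1 0.11 0.02 -0.57 0.09; 1 -0.58 -0.1 0.13 0.02 -0.2 0.1; 1 -0.59 -0.09 0.13 0.02 0.06 0.09; 1 -0.58 -0.09 0.14 0.02 0.24 0.09
```

Emit:
{"method": "carry_out", "body": {"targets": "1 -0.59 -0.1 0.06 0.01 -0.97 0.1; 1 -0.59 -0.1 0.11 0.02 -0.57 0.09; 1 -0.58 -0.1 0.13 0.02 -0.2 0.1; 1 -0.59 -0.09 0.13 0.02 0.06 0.09; 1 -0.58 -0.09 0.14 0.02 0.24 0.09"}}

```text
t: 8.13
tool_pos: [0.4961, 0.0221, 0.1635]
ee_rot: [-3.14, 0.207, 1.693]
wrist_force: [-0.2, -0.2, -8.5]
width: 0.241
gripper_force: 109.9
```

Run:
```python
from cyc import *
S=load();look(S,2);json.dump(S,open('state_ok.json','w'))
go(S,5)
S=json.load(open('state_ok.json'));k=S['k'];go(S,5,ks=[k+.02*i for i in range(1,6)])
```

```text
t8.13 meas 0.0590 pred 0.0510 res [0.5587 3.4367] area 335 phi -0.207
t8.18 meas 0.0586 pred 0.0620 res [0.5919 3.7008] area 339 phi -0.208
tool [0.4962 0.0183 0.1638] [-3.1399  0.2077  1.6902] cmd [0.4968 0.0212 0.165 ] s [0.0616 0.018  0.024 ] sd [0.0055 0.0298 0.0098] F [ 2.133  -3.6347 -8.9025]
pred theta [ 0.0595  0.0481  0.0329  0.0188  0.0079  0.0009 -0.0027 -0.0039 -0.0036
 -0.0027] phi [-0.178  -0.1162 -0.0652 -0.0305 -0.0114 -0.0042 -0.0045 -0.0087 -0.0142
 -0.0194]
1 0 0 0 0 0.43 0; 1 0 0 0 0 0.45 0; 1 0 0 0 0 0.44 0; 1 0 0 0 0 0.39 0; 1 0 0 0 0 0.34 0
pred theta [ 0.0511  0.0273  0.004  -0.0021 -0.0055 -0.0064 -0.0058 -0.0045 -0.0032
 -0.0022] phi [-0.1523 -0.0728 -0.0287 -0.0089 -0.0038 -0.0064 -0.0119 -0.0174 -0.0214
 -0.0235]
1 -0.18 -0.03 0.04 0.01 0.8 0.03; 1 -0.18 -0.02 0.03 0 0.64 0.03; 1 -0.19 -0.03 0.02 0 0.5 0.03; 1 -0.18 -0.02 0.01 0.01 0.37 0.03; 1 -0.19 -0.03 0.01 0 0.26 0.03
```

```bash
sed -i 's/^OFF=-.025/OFF=0/' cyc.py
python3 - <<'E'
from cyc import *
S=json.load(open('state_ok.json'));k=S['k'];S['s'][0]+=.025;S['s'][2]-=.025
go(S,5,ks=[k+.025*i for i in range(1,6)])
E
```

```text
pred theta [ 0.0745  0.0459  0.0164  0.0069  0.0002 -0.0034 -0.0047 -0.0045 -0.0036
 -0.0025] phi [-0.1581 -0.0775 -0.025   0.0045  0.0174  0.0198  0.0168  0.0119  0.0071
  0.0034]
1 -0.23 -0.03 0.05 0.01 0.72 0.04; 1 -0.22 -0.04 0.03 0 0.62 0.04; 1 -0.23 -0.03 0.03 0.01 0.53 0.03; 1 -0.23 -0.03 0.02 0 0.42 0.04; 1 -0.23 -0.03 0.01 0 0.33 0.04
```

Emit:
{"method": "carry_out", "body": {"targets": "1 -0.23 -0.03 0.05 0.01 0.72 0.04; 1 -0.22 -0.04 0.03 0 0.62 0.04; 1 -0.23 -0.03 0.03 0.01 0.53 0.03; 1 -0.23 -0.03 0.02 0 0.42 0.04; 1 -0.23 -0.03 0.01 0 0.33 0.04"}}

```text
t: 8.65
tool_pos: [0.4954, -0.0244, 0.1639]
ee_rot: [-3.14, 0.023, 1.678]
wrist_force: [0.0, -0.1, -9.1]
width: 0.244
gripper_force: 109.9
```

Run:
```python
from cyc import *
S=load();look(S,2);json.dump(S,open('state_ok.json','w'))
print(S['k']);k=S['k'];go(S,6)
S=json.load(open('state_ok.json'));go(S,6,ks=[k+.015*i for i in range(1,7)])
```

```text
t8.65 meas 0.0255 pred 0.0162 res [0.5612 3.7422] area 331 phi -0.023
t8.70 meas 0.0218 pred 0.0237 res [0.5563 3.7366] area 341 phi -0.023
tool [ 0.4956 -0.026   0.1638] [-3.1403  0.0227  1.6767] cmd [ 0.4956 -0.0252  0.1649] s [ 0.0212 -0.0289  0.0008] sd [0.0054 0.0291 0.0089] F [ 1.4261 -1.5581 -9.2189]
0.6
pred theta [ 0.0186  0.0134  0.0085  0.0047  0.0019  0.0003 -0.0006 -0.0009 -0.0008
 -0.0006] phi [-0.0222 -0.0136 -0.0053  0.0005  0.0036  0.0044  0.0039  0.0027  0.0014
  0.0002]
1 0 0 0 0 0.04 0; 1 0 0 0 0 0.06 0; 1 0 0 0 0 0.07 0; 1 0 0 0 0 0.06 0; 1 0 0 0 0 0.05 0; 1 0 0 0 0 0.05 0
pred theta [ 0.0122 -0.0021 -0.012  -0.014  -0.0099 -0.0061 -0.0032 -0.0013 -0.0004
 -0.0001] phi [-0.0007  0.0231  0.0255  0.0184  0.0093  0.0018 -0.003  -0.0052 -0.0051
 -0.0035]
1 -0.14 -0.02 0 0 0.35 0.02; 1 -0.14 -0.01 0 0 0.22 0.02; 1 -0.14 -0.02 0 0 0.12 0.02; 1 -0.14 -0.02 0 0 0.05 0.02; 1 -0.14 -0.01 -0.01 0 -0.01 0.03; 1 -0.14 -0.02 0 0 -0.05 0.02
```

Emit:
{"method": "carry_out", "body": {"targets": "1 -0.14 -0.02 0 0 0.35 0.02; 1 -0.14 -0.01 0 0 0.22 0.02; 1 -0.14 -0.02 0 0 0.12 0.02; 1 -0.14 -0.02 0 0 0.05 0.02; 1 -0.14 -0.01 -0.01 0 -0.01 0.03; 1 -0.14 -0.02 0 0 -0.05 0.02"}}

```text
t: 9.25
tool_pos: [0.4952, -0.059, 0.1647]
ee_rot: [-3.141, -0.022, 1.668]
wrist_force: [-0.1, 0.6, -8.1]
width: 0.239
gripper_force: 109.9
```

Run:
```python
from cyc import *
S=load();look(S,2);json.dump(S,open('state_ok.json','w'))
k=S['k'];go(S,6)
S=json.load(open('state_ok.json'));go(S,6,ks=[k+.015*i for i in range(1,7)])
```

```text
t9.25 meas -0.0297 pred -0.0160 res [0.5285 3.7257] area 337 phi 0.022
t9.30 meas -0.0333 pred -0.0300 res [0.5336 3.7723] area 337 phi 0.021
tool [ 0.4952 -0.0598  0.1647] [-3.1414 -0.0209  1.6679] cmd [ 0.4951 -0.059   0.165 ] s [-0.0331 -0.0263 -0.002 ] sd [0.0054 0.029  0.0085] F [-0.1443 -1.0882 -8.543 ]
pred theta [-0.0369 -0.0391 -0.0351 -0.0273 -0.0186 -0.0109 -0.0051 -0.0016  0.0001
  0.0004] phi [ 0.056   0.0772  0.0653  0.0425  0.0205  0.0043 -0.005  -0.0084 -0.0075
 -0.0037]
1 0 0 0 0 0.48 0; 1 0 0 0 0 0.24 0; 1 0 0 0 0 0.07 0; 1 0 0 0 0 -0.05 0; 1 0 0 0 0 -0.12 0; 1 0 0 0 0 -0.16 0
pred theta [-0.0433 -0.0546 -0.0556 -0.046  -0.0304 -0.0173 -0.0078 -0.002   0.0005
  0.0009] phi [ 0.0775  0.1138  0.0961  0.0604  0.0262  0.0017 -0.0119 -0.0163 -0.014
 -0.0073]
1 -0.14 -0.02 0 0 0.79 0.02; 1 -0.13 -0.01 -0.01 0 0.4 0.02; 1 -0.14 -0.02 -0.02 -0.01 0.12 0.02; 1 -0.14 -0.02 -0.01 0 -0.07 0.03; 1 -0.14 -0.01 -0.02 0 -0.18 0.02; 1 -0.14 -0.02 -0.01 0 -0.25 0.02
```

Take the stay-put option, using 5 rows.

Run:
```python
from cyc import *
S=json.load(open('state_ok.json'));go(S,5)
```

```text
pred theta [-0.0369 -0.0391 -0.0351 -0.0273 -0.0186 -0.0109 -0.0051 -0.0016  0.0001
  0.0004] phi [ 0.056   0.0772  0.0653  0.0425  0.0205  0.0043 -0.005  -0.0084 -0.0075
 -0.0037]
1 0 0 0 0 0.48 0; 1 0 0 0 0 0.24 0; 1 0 0 0 0 0.07 0; 1 0 0 0 0 -0.05 0; 1 0 0 0 0 -0.12 0
```

Emit:
{"method": "carry_out", "body": {"targets": "1 0 0 0 0 0.48 0; 1 0 0 0 0 0.24 0; 1 0 0 0 0 0.07 0; 1 0 0 0 0 -0.05 0; 1 0 0 0 0 -0.12 0"}}

```text
t: 9.77
tool_pos: [0.4952, -0.0586, 0.1647]
ee_rot: [-3.141, -0.065, 1.668]
wrist_force: [1.6, 0.5, -8.5]
width: 0.246
gripper_force: 109.9
```

Run:
```python
from cyc import *
S=load();look(S,2);json.dump(S,open('state_ok.json','w'))
k=S['k'];go(S,6)
S=json.load(open('state_ok.json'));go(S,6,ks=[k+.01*i for i in range(1,7)])
```

```text
t9.77 meas -0.0454 pred -0.0351 res [0.5475 3.8601] area 343 phi 0.065
t9.82 meas -0.0470 pred -0.0444 res [0.5576 3.9237] area 333 phi 0.064
tool [ 0.4951 -0.0584  0.1648] [-3.1416 -0.0638  1.6686] cmd [ 0.4951 -0.059   0.165 ] s [-0.0456  0.0071 -0.0043] sd [0.0054 0.0287 0.0083] F [ 0.1974  0.2578 -8.4798]
pred theta [-0.0452 -0.0401 -0.0314 -0.0217 -0.013  -0.0063 -0.0019  0.0005  0.0013
  0.0011] phi [ 0.0761  0.0704  0.0489  0.0261  0.0086 -0.002  -0.0065 -0.0067 -0.0043
 -0.0003]
1 0 0 0 0 0.15 0; 1 0 0 0 0 0.01 0; 1 0 0 0 0 -0.09 0; 1 0 0 0 0 -0.14 0; 1 0 0 0 0 -0.17 0; 1 0 0 0 0 -0.17 0
pred theta [-0.0494 -0.0504 -0.0451 -0.0341 -0.0208 -0.0105 -0.0036  0.0002  0.0016
  0.0015] phi [ 0.0904  0.0949  0.0694  0.038   0.0124 -0.0037 -0.0111 -0.012  -0.0086
 -0.0028]
1 -0.09 -0.01 -0.01 0 0.36 0.01; 1 -0.09 -0.01 0 0 0.11 0.02; 1 -0.09 -0.01 -0.01 0 -0.05 0.01; 1 -0.1 -0.02 -0.01 -0.01 -0.16 0.02; 1 -0.09 -0.01 -0.01 0 -0.21 0.01; 1 -0.09 -0.01 -0.01 0 -0.22 0.02
```

Run:
```python
from cyc import *
S=json.load(open('state_ok.json'));go(S,6)
```

```text
pred theta [-0.0452 -0.0401 -0.0314 -0.0217 -0.013  -0.0063 -0.0019  0.0005  0.0013
  0.0011] phi [ 0.0761  0.0704  0.0489  0.0261  0.0086 -0.002  -0.0065 -0.0067 -0.0043
 -0.0003]
1 0 0 0 0 0.15 0; 1 0 0 0 0 0.01 0; 1 0 0 0 0 -0.09 0; 1 0 0 0 0 -0.14 0; 1 0 0 0 0 -0.17 0; 1 0 0 0 0 -0.17 0
```

Emit:
{"method": "carry_out", "body": {"targets": "1 0 0 0 0 0.15 0; 1 0 0 0 0 0.01 0; 1 0 0 0 0 -0.09 0; 1 0 0 0 0 -0.14 0; 1 0 0 0 0 -0.17 0; 1 0 0 0 0 -0.17 0"}}

```text
t: 10.37
tool_pos: [0.4952, -0.0585, 0.1648]
ee_rot: [-3.142, -0.036, 1.669]
wrist_force: [-0.9, 0.4, -9.8]
width: 0.245
gripper_force: 109.9
```

Run:
```python
from cyc import *
S=load();look(S,2);json.dump(S,open('state_ok.json','w'))
k=S['k'];S=json.load(open('state_ok.json'));go(S,6,ks=[k+.01*i for i in range(1,7)])
S=json.load(open('state_ok.json'));go(S,6)
```

```text
t10.37 meas -0.0408 pred -0.0266 res [0.5495 3.8681] area 337 phi 0.036
t10.42 meas -0.0418 pred -0.0395 res [0.5337 3.7518] area 347 phi 0.035
tool [ 0.4951 -0.0583  0.1649] [ 3.1415 -0.035   1.6689] cmd [ 0.4951 -0.059   0.165 ] s [-0.0404  0.0059 -0.0067] sd [0.0054 0.0287 0.0082] F [-1.5812  0.0225 -8.5457]
pred theta [-0.0453 -0.0489 -0.0456 -0.0358 -0.0229 -0.0124 -0.0051 -0.0008  0.0009
  0.001 ] phi [ 0.0742  0.0942  0.0761  0.0469  0.0207  0.0028 -0.0064 -0.0086 -0.0061
 -0.0005]
1 -0.09 -0.01 0 0 0.53 0.01; 1 -0.09 -0.01 -0.01 0 0.25 0.02; 1 -0.09 -0.01 -0.01 0 0.04 0.01; 1 -0.1 -0.02 -0.01 -0.01 -0.09 0.02; 1 -0.09 -0.01 -0.01 0 -0.17 0.01; 1 -0.09 -0.01 0 0 -0.21 0.02
pred theta [-0.0411 -0.0385 -0.0319 -0.0234 -0.015  -0.0081 -0.0033 -0.0005  0.0006
  0.0007] phi [ 0.0599  0.0698  0.0556  0.035   0.0169  0.0046 -0.0018 -0.0034 -0.0018
  0.0019]
1 0 0 0 0 0.33 0; 1 0 0 0 0 0.13 0; 1 0 0 0 0 0.01 0; 1 0 0 0 0 -0.08 0; 1 0 0 0 0 -0.12 0; 1 0 0 0 0 -0.15 0
```

Run:
```python
from cyc import *
S=json.load(open('state_ok.json'));S['s'][2]=-.017;go(S,6)
```

```text
pred theta [-0.0415 -0.0398 -0.0336 -0.0251 -0.0165 -0.0092 -0.004  -0.0009  0.0004
  0.0006] phi [0.0655 0.0818 0.0697 0.049  0.0298 0.0163 0.0089 0.0067 0.0081 0.0118]
1 0 0 0 0 0.41 0; 1 0 0 0 0 0.19 0; 1 0 0 0 0 0.04 0; 1 0 0 0 0 -0.06 0; 1 0 0 0 0 -0.11 0; 1 0 0 0 0 -0.15 0
```

Emit:
{"method": "carry_out", "body": {"targets": "1 0 0 0 0 0.41 0; 1 0 0 0 0 0.19 0; 1 0 0 0 0 0.04 0; 1 0 0 0 0 -0.06 0; 1 0 0 0 0 -0.11 0; 1 0 0 0 0 -0.15 0"}}

```text
t: 10.97
tool_pos: [0.4952, -0.0586, 0.1648]
ee_rot: [-3.141, -0.058, 1.668]
wrist_force: [0.4, 0.3, -8.6]
width: 0.243
gripper_force: 109.9
```

Run:
```python
from cyc import *
S=load();look(S,2);json.dump(S,open('state_ok.json','w'))
k=S['k'];go(S,6)
S=json.load(open('state_ok.json'));go(S,6,ks=[k+.012*i for i in range(1,7)])
```

```text
t10.97 meas -0.0357 pred -0.0295 res [0.5397 3.8017] area 337 phi 0.058
t11.02 meas -0.0336 pred -0.0339 res [0.5471 3.8462] area 335 phi 0.057
tool [ 0.4951 -0.0583  0.1649] [ 3.1415 -0.0574  1.6688] cmd [ 0.4951 -0.059   0.165 ] s [-0.0322  0.0325 -0.0179] sd [0.0054 0.0287 0.0082] F [-1.018   0.2963 -7.6938]
pred theta [-0.0292 -0.0222 -0.0151 -0.009  -0.0043 -0.0012  0.0005  0.0011  0.0012
  0.0009] phi [0.057  0.0447 0.0308 0.0199 0.0133 0.0106 0.0105 0.0119 0.0139 0.016 ]
1 0 0 0 0 -0.03 0; 1 0 0 0 0 -0.08 0; 1 0 0 0 0 -0.1 0; 1 0 0 0 0 -0.1 0; 1 0 0 0 0 -0.1 0; 1 0 0 0 0 -0.08 0
pred theta [-0.0343 -0.0346 -0.0316 -0.0239 -0.0138 -0.0064 -0.0017  0.0008  0.0015
  0.0013] phi [0.0742 0.074  0.0554 0.0342 0.0179 0.0085 0.005  0.0056 0.0087 0.013 ]
1 -0.11 -0.01 -0.01 0 0.21 0.02; 1 -0.11 -0.02 0 0 0.05 0.01; 1 -0.11 -0.01 -0.01 0 -0.05 0.02; 1 -0.11 -0.01 -0.01 -0.01 -0.12 0.02; 1 -0.11 -0.02 -0.01 0 -0.15 0.02; 1 -0.11 -0.01 0 0 -0.15 0.01
```

Emit:
{"method": "carry_out", "body": {"targets": "1 -0.11 -0.01 -0.01 0 0.21 0.02; 1 -0.11 -0.02 0 0 0.05 0.01; 1 -0.11 -0.01 -0.01 0 -0.05 0.02; 1 -0.11 -0.01 -0.01 -0.01 -0.12 0.02; 1 -0.11 -0.02 -0.01 0 -0.15 0.02; 1 -0.11 -0.01 0 0 -0.15 0.01"}}

```text
t: 11.57
tool_pos: [0.4944, -0.0858, 0.1646]
ee_rot: [3.141, -0.043, 1.661]
wrist_force: [1.0, -0.4, -8.6]
width: 0.243
gripper_force: 109.9
```

Run:
```python
from cyc import *
S=load();look(S,2);json.dump(S,open('state_ok.json','w'))
k=S['k'];go(S,6,ks=[k+.014*i for i in range(1,7)])
```

```text
t11.57 meas -0.0219 pred -0.0299 res [0.5007 3.6882] area 338 phi 0.043
t11.62 meas -0.0147 pred -0.0179 res [0.4943 3.6408] area 340 phi 0.042
tool [ 0.4945 -0.0861  0.1646] [ 3.1414 -0.0424  1.6611] cmd [ 0.4944 -0.0857  0.1648] s [-0.0114  0.0959 -0.0163] sd [0.0054 0.0287 0.0082] F [-0.4784 -0.0773 -8.7112]
pred theta [-0.0074 -0.0015 -0.      0.0019  0.0049  0.0052  0.0044  0.0031  0.002
  0.0013] phi [ 0.0225 -0.0042 -0.0144 -0.0141 -0.008  -0.0001  0.0072  0.0127  0.0158
  0.0169]
1 -0.13 -0.01 -0.01 0 -0.32 0.02; 1 -0.13 -0.02 0 0 -0.22 0.03; 1 -0.13 -0.01 0 0 -0.16 0.02; 1 -0.13 -0.02 0 0 -0.1 0.02; 1 -0.13 -0.01 0 0 -0.05 0.02; 1 -0.13 -0.01 0 0 -0.01 0.02
```

Emit:
{"method": "carry_out", "body": {"targets": "1 -0.13 -0.01 -0.01 0 -0.32 0.02; 1 -0.13 -0.02 0 0 -0.22 0.03; 1 -0.13 -0.01 0 0 -0.16 0.02; 1 -0.13 -0.02 0 0 -0.1 0.02; 1 -0.13 -0.01 0 0 -0.05 0.02; 1 -0.13 -0.01 0 0 -0.01 0.02"}}

```text
t: 12.17
tool_pos: [0.494, -0.1169, 0.1648]
ee_rot: [3.141, 0.016, 1.653]
wrist_force: [0.0, 0.1, -8.2]
width: 0.243
gripper_force: 110.0
```

Run:
```python
from cyc import *
S=load();look(S,2);json.dump(S,open('state_ok.json','w'))
k=S['k'];print(k);go(S,6,ks=[k+.013*i for i in range(1,7)])
```

```text
t12.17 meas 0.0096 pred -0.0011 res [0.4556 3.5409] area 341 phi -0.016
t12.22 meas 0.0130 pred 0.0125 res [0.4584 3.5789] area 349 phi -0.016
tool [ 0.4941 -0.1178  0.1648] [3.1413 0.016  1.6519] cmd [ 0.4939 -0.117   0.1649] s [ 0.016   0.0617 -0.0146] sd [0.0054 0.0287 0.0082] F [ 0.3454 -1.2812 -9.3505]
0.846
pred theta [0.0163 0.0141 0.0087 0.0053 0.0048 0.0035 0.0021 0.0011 0.0004 0.0002] phi [-0.0214 -0.0223 -0.0159 -0.007   0.0016  0.0086  0.0133  0.0158  0.0166
  0.0161]
1 -0.12 -0.02 0 0 -0.09 0.02; 1 -0.12 -0.01 0 0 -0.02 0.02; 1 -0.12 -0.01 0.01 0 0.01 0.02; 1 -0.12 -0.01 0 0 0.04 0.01; 1 -0.12 -0.01 0 0 0.05 0.02; 1 -0.12 -0.02 0 0 0.06 0.02
```

Emit:
{"method": "carry_out", "body": {"targets": "1 -0.12 -0.02 0 0 -0.09 0.02; 1 -0.12 -0.01 0 0 -0.02 0.02; 1 -0.12 -0.01 0.01 0 0.01 0.02; 1 -0.12 -0.01 0 0 0.04 0.01; 1 -0.12 -0.01 0 0 0.05 0.02; 1 -0.12 -0.02 0 0 0.06 0.02"}}

```text
t: 12.77
tool_pos: [0.4931, -0.146, 0.1649]
ee_rot: [3.141, 0.012, 1.645]
wrist_force: [-0.0, -0.6, -8.7]
width: 0.242
gripper_force: 109.9
```

Run:
```python
from cyc import *
S=load();look(S,2);json.dump(S,open('state_ok.json','w'))
k=S['k'];print(k);go(S,6,ks=np.linspace(k,1,7)[1:].tolist())
```

```text
t12.77 meas 0.0167 pred 0.0049 res [0.4362 3.5714] area 343 phi -0.012
t12.82 meas 0.0192 pred 0.0182 res [0.422 3.469] area 350 phi -0.012
tool [ 0.4931 -0.1468  0.1649] [3.1413 0.0117 1.644 ] cmd [ 0.4929 -0.146   0.1651] s [ 0.0208  0.04   -0.0127] sd [0.0054 0.0287 0.0082] F [-0.0459 -1.279  -8.3034]
0.9239999999999999
pred theta [0.0196 0.0155 0.009  0.0051 0.0044 0.0031 0.0018 0.0008 0.0003 0.0001] phi [-0.0176 -0.0188 -0.0131 -0.0054  0.0021  0.008   0.012   0.014   0.0146
  0.014 ]
1 -0.12 -0.01 0 0 -0.08 0.02; 1 -0.12 -0.01 0 0 -0.03 0.02; 1 -0.12 -0.01 0.01 0 0.01 0.02; 1 -0.11 -0.01 0 0.01 0.03 0.02; 1 -0.12 -0.01 0 0 0.05 0.02; 1 -0.12 -0.01 0 0 0.06 0.02
```

Emit:
{"method": "carry_out", "body": {"targets": "1 -0.12 -0.01 0 0 -0.08 0.02; 1 -0.12 -0.01 0 0 -0.03 0.02; 1 -0.12 -0.01 0.01 0 0.01 0.02; 1 -0.11 -0.01 0 0.01 0.03 0.02; 1 -0.12 -0.01 0 0 0.05 0.02; 1 -0.12 -0.01 0 0 0.06 0.02"}}

```text
t: 13.37
tool_pos: [0.4927, -0.1745, 0.165]
ee_rot: [-3.141, 0.009, 1.636]
wrist_force: [-0.3, -0.2, -9.1]
width: 0.242
gripper_force: 109.9
```

Run:
```python
from cyc import *
S=load();st=bot.observe();look(S,1);save('w4',get_image('wrist'))
S['s'],S['P']=[x.tolist() for x in hold(S,np.array(S['s']),np.array(S['P']),float(bot.observe()['t']))]
json.dump(S,open('state_ok.json','w'));go(S,6)
c=cam('wrist',st);B=lambda x,y,z,o=np.array([.553,-.1697,0]):o+Rn.from_euler('z',.068).apply([x,y,z])
im=get_image('wrist').copy() if 0 else cv2.imread('pics/w4.png')
for x,y in [(-.15,.105),(.15,.105),(-.15,-.105),(.15,-.105)]:
    q=proj(c,B(x,y,.008))[0];print(q)
    if 0<q[0]<640: cv2.circle(im,tuple(int(v) for v in q),4,(0,0,255),1)
cv2.imwrite('pics/w4o.png',im)
```

```text
t13.37 meas 0.0153 pred 0.0049 res [0.4147 3.5904] area 354 phi -0.009
tool [ 0.4927 -0.1745  0.165 ] [-3.1413  0.0087  1.6364] cmd [ 0.4925 -0.1745  0.1652] s [ 0.0165  0.0325 -0.0112] sd [0.0068 0.03   0.0081] F [-0.3382 -0.1956 -9.0851]
pred theta [ 0.0215  0.0241  0.0221  0.0174  0.012   0.007   0.0033  0.001  -0.0001
 -0.0003] phi [-0.0294 -0.0408 -0.0318 -0.0162 -0.0015  0.0093  0.0155  0.0179  0.0173
  0.0148]
1 0 0 0 0 -0.29 0; 1 0 0 0 0 -0.14 0; 1 0 0 0 0 -0.02 0; 1 0 0 0 0 0.04 0; 1 0 0 0 0 0.08 0; 1 0 0 0 0 0.11 0
[213.2151  99.1924]
[559.8475  99.5404]
[230.6281 318.3516]
[521.4769 317.3975]
```

View pics/w4o.png

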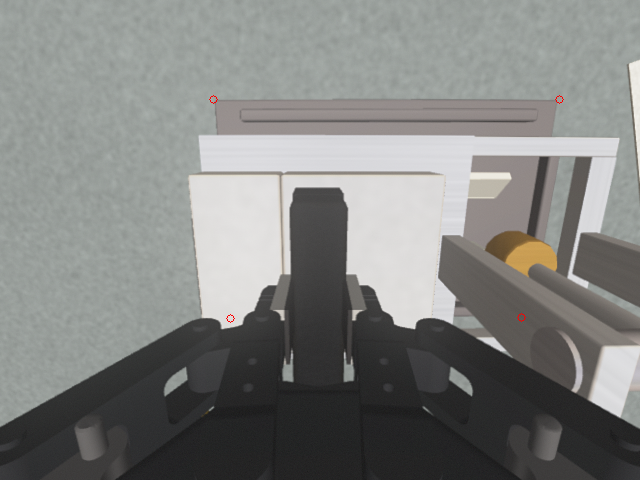

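Emit:
{"method": "carry_out", "body": {"targets": "1 0 0 0 0 -0.29 0; 1 0 0 0 0 -0.14 0; 1 0 0 0 0 -0.02 0; 1 0 0 0 0 0.04 0; 1 0 0 0 0 0.08 0; 1 0 0 0 0 0.11 0"}}

```text
t: 13.97
tool_pos: [0.4927, -0.1738, 0.1651]
ee_rot: [-3.141, 0.024, 1.637]
wrist_force: [0.3, 0.6, -8.3]
width: 0.243
gripper_force: 109.9
```

Run:
```python
from cyc import *
S=load();look(S,2);json.dump(S,open('state_ok.json','w'));go(S,6)
```

```text
t13.97 meas 0.0302 pred 0.0199 res [0.4148 3.5813] area 344 phi -0.024
t14.02 meas 0.0292 pred 0.0300 res [0.4056 3.5097] area 343 phi -0.023
tool [ 0.4928 -0.174   0.165 ] [-3.1414  0.0232  1.6365] cmd [ 0.4925 -0.1745  0.1652] s [ 0.0294 -0.0019 -0.0101] sd [0.0054 0.0294 0.0083] F [-0.2634 -0.2493 -8.6547]
pred theta [ 0.0296  0.0271  0.0218  0.0155  0.0096  0.0049  0.0017 -0.     -0.0007
 -0.0007] phi [-0.0352 -0.0355 -0.0225 -0.0072  0.0052  0.0131  0.0168  0.0174  0.016
  0.0133]
1 0 0 0 0 -0.15 0; 1 0 0 0 0 -0.04 0; 1 0 0 0 0 0.03 0; 1 0 0 0 0 0.08 0; 1 0 0 0 0 0.11 0; 1 0 0 0 0 0.11 0
```

Emit:
{"method": "carry_out", "body": {"targets": "1 0 0 0 0 -0.15 0; 1 0 0 0 0 -0.04 0; 1 0 0 0 0 0.03 0; 1 0 0 0 0 0.08 0; 1 0 0 0 0 0.11 0; 1 0 0 0 0 0.11 0"}}

```text
t: 14.57
tool_pos: [0.4927, -0.1739, 0.1651]
ee_rot: [-3.141, 0.014, 1.637]
wrist_force: [0.8, 0.1, -8.2]
width: 0.245
gripper_force: 109.9
```

Run:
```python
from cyc import *
S=load();look(S,2);S['s'][2]+=.006;json.dump(S,open('state_ok.json','w'));go(S,6)
```

```text
t14.57 meas 0.0221 pred 0.0186 res [0.4168 3.605 ] area 350 phi -0.014
t14.62 meas 0.0205 pred 0.0207 res [0.4119 3.5702] area 351 phi -0.013
tool [ 0.4928 -0.1742  0.165 ] [-3.1413  0.0134  1.6362] cmd [ 0.4925 -0.1745  0.1652] s [ 0.0193 -0.0263 -0.0096] sd [0.0054 0.0288 0.0082] F [-0.1057 -0.5002 -8.4059]
pred theta [ 0.0171  0.0126  0.0083  0.0048  0.0023  0.0006 -0.0003 -0.0006 -0.0006
 -0.0005] phi [-0.0142 -0.0086 -0.0018  0.0035  0.0066  0.0078  0.0076  0.0068  0.0056
  0.0045]
1 0 0 0 0 0.01 0; 1 0 0 0 0 0.03 0; 1 0 0 0 0 0.05 0; 1 0 0 0 0 0.05 0; 1 0 0 0 0 0.04 0; 1 0 0 0 0 0.05 0
```

Run:
```python
from cyc import *
S=json.load(open('state_ok.json'))
zs=[.155,.141,.127,.113,.100,.091,.086,.083,.0815,.0815];ph=[-.014,-.012,-.009,-.006,-.003,0,0,0,0,0]
emit(S,[pose(1,z,f) for z,f in zip(zs,ph)],1);s=np.array(S['s']);a=S['last']
for q in S['pend']: s=step(s,a[0],q[0],a[1],q[1],1/12);a=q;print(s[0].round(3),end=' ')
```

```text
1 0 0 0.25 0 0.01 0; 1 0.01 0 0.35 0 0.03 0; 1 0 0 0.35 0 0.04 0; 1 0.01 0 0.35 0 0.04 0; 1 0 0 0.33 0 0.05 0; 1 0 0 0.22 0 0.04 0; 1 0 0 0.13 0 0 0; 1 0 0 0.07 0 0 0; 1 0 0 0.04 0 0 0; 1 0 0 0 0 0 0
0.017 0.015 0.013 0.01 0.008 0.006 0.005 0.003 0.001 -0.0
```

Emit:
{"method": "carry_out", "body": {"targets": "1 0 0 0.25 0 0.01 0; 1 0.01 0 0.35 0 0.03 0; 1 0 0 0.35 0 0.04 0; 1 0.01 0 0.35 0 0.04 0; 1 0 0 0.33 0 0.05 0; 1 0 0 0.22 0 0.04 0; 1 0 0 0.13 0 0 0; 1 0 0 0.07 0 0 0; 1 0 0 0.04 0 0 0; 1 0 0 0 0 0 0"}}

```text
t: 15.5
tool_pos: [0.4929, -0.174, 0.0821]
ee_rot: [3.141, 0.001, 1.637]
wrist_force: [-2.1, 0.5, -4.8]
width: 0.246
gripper_force: 110.4
```

Run:
```python
from cyc import *
st=bot.observe();print({k:np.round(st[k],4) for k in ['t','tool_pos','ee_rot','wrist_force','wrist_torque']})
M=frame(st);im=get_image('scene');r=head(im,M);print(lean(r[0],M))
w=get_image('wrist');save('f',np.hstack([cv2.resize(im[190:350,180:340],(400,400)),cv2.resize(w[60:460,100:],(400,400))]))
```

```text
{'t': np.float64(15.5), 'tool_pos': array([ 0.4929, -0.174 ,  0.0821]), 'ee_rot': array([3.1411, 0.0006, 1.6365]), 'wrist_force': array([-2.0855,  0.546 , -4.8017]), 'wrist_torque': array([0.0358, 0.481 , 0.0081])}
(np.float64(-0.013074101283537264), array([0.2292, 1.9298]))
```

View pics/f.png

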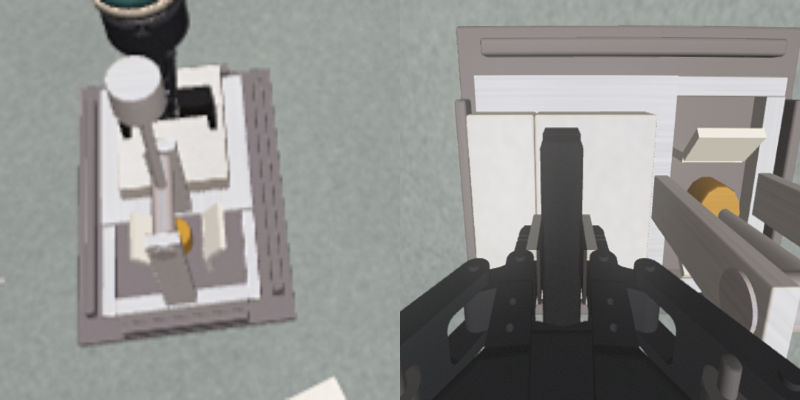

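Emit:
{"method": "carry_out", "body": {"targets": "1 0 0 0.03 0 0 0; 1 0 0 0 0 0 0; 0.5 0 0 0 0 0 0; 0 0 0 0 0 0 0; 0 0 0 0 0 0 0; 0 0 0 0 0 0 0; 0 0 0 0 0 0 0; 0 0 0 0 0 0 0; 0 0 0 0 0 0 0; 0 0 0 0 0 0 0"}}

```text
t: 16.43
tool_pos: [0.4927, -0.1739, 0.0802]
ee_rot: [-3.141, 0.0, 1.636]
wrist_force: [0.4, -0.2, -0.4]
width: 1.001
gripper_force: 0.0
```

Emit:
{"method": "carry_out", "body": {"targets": "0 0 0 -0.2 0 0 0; 0 0 0 -0.5 0 0 0; 0 0 0 -0.6 0 0 0; 0 0 0 -0.6 0 0 0; 0 0 0 -0.6 0 0 0; 0 0 0 -0.6 0 0 0; 0 0 0 -0.6 0 0 0; 0 0 -0.3 -0.3 0 0 0; 0 0 0 0 0 0 0; 0 0 0 0 0 0 0; 0 0 0 0 0 0 0; 0 0 0 0 0 0 0"}}

```text
t: 17.43
tool_pos: [0.4803, -0.1745, 0.2391]
ee_rot: [-3.14, -0.001, 1.636]
wrist_force: [0.5, -0.3, 0.4]
width: 1.004
gripper_force: 0.0
```

Run:
```python
from cyc import *
st=bot.observe();print({k:np.round(st[k],4) for k in ['t','tool_pos','wrist_force','width']})
im=get_image('scene');w=get_image('wrist');save('g',np.hstack([cv2.resize(im[190:350,180:340],(400,400)),cv2.resize(w,(400,300))[np.r_[0:300,np.zeros(100,int)]]]))
```

```text
{'t': np.float64(17.4333), 'tool_pos': array([ 0.4803, -0.1745,  0.2391]), 'wrist_force': array([ 0.4661, -0.3241,  0.3576]), 'width': np.float64(1.0042)}
```

View pics/g.png

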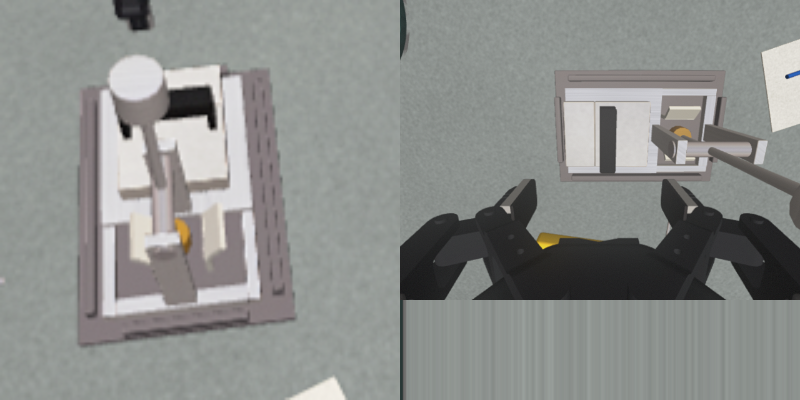

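The sensor is seated inside the rim with its brass weight between the cheeks, and the gripper is clear of it.

```bash
python3 -c "
from rig import bot
print(bot.finish_job())"
```

```text
the job is handed in; nothing more can be done
None
```

The sensor's mast was balanced upright in the air for over six seconds by my camera estimate, then the sensor was seated in the empty cradle and released; the job is handed in at about 17.5 s, but no verdict came back.

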